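# Fit the stirrer shaft in its drive stand

### The arm

A 7-joint arm with a two-finger parallel gripper is mounted at the origin on a cart in front of the work surface, level with it; the furniture and walls round the work are solid. World frame = base frame: x ahead of the robot, y to its left, z up, the work surface at z = 0. Lengths are in m, angles in rad, forces in N, time in s.
With the tool pointing down it reaches from about 0.4 to 0.85 m from the base axis. Payload 10.4 kg.
Tool frame: the origin (TCP) lies between the finger pads; the fingertips stand ahead of it and the grasp point (between the pads) lies 5 mm behind it (manip.tip_extent is the z of the fingertips in the tool frame, in m); z points along the fingers, y is the line along which they close (so a half turn about z gives the same grasp; the last joint's range is limited). The gripper opens to 85 mm and grips with 20 to 120 N. Pads are 22 mm wide; open, the fingers measure 114 mm over their backs; the gripper's body (76 mm by 85 mm) begins 54 mm behind the grasp point. The pads swing forward as they close: fully open they stand 13 mm farther back than shut.
Start: joints at [1.169, 0.332, -0.065, 1.46, 0.022, 1.35, -0.088], TCP at [0.231, -0.581, 0.245] pointing down, gripper open.
Joint ranges: [-2.6, 2.6], [-0.5, 2.12], [-1.47, 1.34], [0.16, 2.42], [-1.27, 4.41], [0.06, 2.06], [-2.6, 2.6]. Speed limits (rad/s): [2.22, 2.22, 2.79, 2.79, 3.14, 3.14, 3.14].

### API

Orientations are given as a unit quaternion [x, y, z, w].
In Python, from workcell import status, viewer, manip gives the robot as it stands.
- The arm moves only by the tool play_rows, never from a script. Its argument "plan" is one flat list of numbers, 7 for each row, row after row: the turn, a rotation vector about the tool's x, y, z in degrees, then the shift along the tool's x, y, z in m, then the opening, from 0 (shut) to 1 (fully open). In form: [ax, ay, az, dx, dy, dz, grip, ax, ay, az, dx, dy, dz, grip, ...]. A call has 1 to 20 rows; each row is the pose to reach, as a shift and turn from the pose commanded when the call began, along the tool's axes at that moment; what a row does not reach only later rows make up. A row lasts 1/8 s, in which the tool goes at most 62.5 mm and 10.7 degrees, less where a joint would pass 70% of its speed; a pose out of reach is approached as far as the arm can. A call with a gripper value outside its range is refused whole. The fingers move at their own pace and stop on an object; "squeeze" is the grip in N (left out, the last holds). Time passes only in rows, so rows that repeat a pose let the fingers close. It gives the time, the measured TCP pose, the force, the opening and the grip force at its end, in the units of the state.
- status.get_obs(): the state, without advancing time (a new reading comes with each control period).
- viewer.camera(name): name is "scene" or "side" or "wrist"; returns the picture (480x640x3 uint8, red, green, blue); there is no depth.
- viewer.camera_model(name): a dict with "fx", "fy", "cx", "cy" (pixels), "R" (3x3) and "t" (3): a world point X has camera coordinates R X + t. Camera axes: x right, y down, z forward; pixel columns grow to the right and rows downward; lengths in m; the calibration is good to about 2 mm. The wrist camera is an equidistant fisheye: a pixel r from the principal point sees the ray r / f radians off the axis. A picture is of the moment at which its call begins: read the wrist's pose just before it. camera_model takes no time and is no camera call; for the wrist camera it gives the pose at the moment of the call.
- manip.hand_in(): hands the job in; it is judged then, once.
The state is a dict: "clock": time; "joint_pos": joint angles; "joint_velocities": joint speeds; "tau": joint torques, N m; "position": TCP position; "ee_rot": TCP orientation; "ft_force": force on the tool from outside, world axes, zero at the start; "torque": the same for the moment, N m; "grip_width": opening from 0.0 (shut) to 1.0 (fully open); "grasp_force": force on a finger pad.
Only numpy, scipy, OpenCV 4.12 (cv2) and the standard library are available. Lean on these libraries where they do the work, as an engineer would, in place of code of your own. Each camera call takes 0.05 s, during which the arm holds its last target. There are 200 camera calls.

### The job

Take the stirrer shaft out of the tube rack and thread it tip first down through both guide holes of the drive stand. Press it lightly on the spring-loaded coupling at the bottom and turn it until you feel its flat tang drop into the coupling's slot, stop turning there, seat it fully home and let go. Be gentle: never force or twist the shaft hard in the stand (keep under 30 N), and leave the two test tubes standing in the rack.

Things in the scene. Friction and masses are not known exactly. Their poses are not given: they have to be found in the camera images.
- stand: Drive stand, fixed: dark base plate 130x100x12 mm, upright aluminium back plate (60 mm wide, 118 mm high, 28 to 40 mm from the guide axis on the +x side) and two level guide arms, 56x48x10 mm, undersides 55 and 105 mm above the worktop, each with a through hole 15.6 mm wide with 1.5 mm chamfer, both on the body's z axis. Origin on the worktop on that axis; x points to the back plate.
- guide_top (a point): Centre of the upper guide hole's mouth, 115 mm above the worktop, axes as the stand's.
- coupling_top (a point): Centre of the steel coupling's top face on the guide axis, unpressed, 30 mm above the worktop, inside a black collar 52 mm wide, 33 mm high; axes as the stand's. The coupling sinks on a spring (1 N/mm, 3 N preload, 6 mm travel, then a hard stop). Its face has a sharp-edged slot 13.5x7.5 mm, 11 mm deep. The slot's direction is not measured; see seat.
- seat (a point): Floor of the coupling slot on the guide axis, 19 mm above the worktop, where the tip of the fully seated shaft stands. Axes as the stand's, not the slot's: the slot's long side lies anywhere within 0.85 rad either way of the stand's x axis, out of sight; the tang drops in within about 0.15 rad of it. The coupling turns stiffly (0.2 N m): twisting on once engaged is too hard.
- shaft_grip (a point): Middle of the grey grip block on top of the stirrer shaft: 36 mm along the shaft's x, 22 mm along its y (grasp across these flat faces), 32 mm high. The shaft is steel, about 0.2 kg, 170 mm long, 14 mm thick, upright in one of the rack's holes at the start; z points along it to the grip. This point lies 155 mm above the tip.
- shaft_tip (a point): The shaft's lower tip, at the end of the flat tang: 12 mm along the shaft's x, 6 mm along its y, 16 mm long; a 4 mm taper then leads to the round 14 mm shaft. Axes as those of shaft_grip.
- rack: Grey tube rack, fixed, 50x170x74 mm, long along its y, six holes 25 mm apart along y. Origin at the centre of its underside. Its floor is 8 mm above the worktop and its hole plate 68 mm.
- tube_a: Glass test tube, 16 mm wide and 98 mm long, standing in the rack; origin at its lower end.
- tube_b: The other test tube, like the first; origin at its lower end.
Not all that is in view belongs to the job. Of the things shaped like the part that bears shaft_grip, the bare steel one is meant. There is more than one size of the stand; the job needs the larger.

How it is judged:
By the outcome, as a careful person would: the job done as asked, in the order asked, and still so for the second after the job is handed in, with the robot touching nothing.
It also fails if it takes over 64 s, if anything falls off the work surface, if the arm or the gripper's body presses on something with over 40 N, if the wrist force passes 120 N, or if a joint passes its speed limit or range.

## Working session

There is one attempt and no reset: what is moved stays moved. The work goes in short steps, Python scripts to look and compute and a tool call to move; the robot and the scene stay as the last step left them, time stands still between calls to the robot, and variables do not carry over. Pictures are saved under pics/ and viewed, at most 10 in all, crops included, and the job is handed in when it is done.

Besides the shell and the picture viewer there is one more tool, called after "Request:" as name(argument=value, ...) on one line, values as JSON. play_rows: Moves the arm, as the interface text tells. Its arguments: {"type":"object","properties":{"plan":{"type":"array","items":{"type":"number"}},"squeeze":{"type":"number"}},"required":["plan"]}

```bash
mkdir -p pics; ls; python3 - <<'E'
from workcell import status, viewer, manip
import cv2,json
s=status.get_obs();print({k:(v if not hasattr(v,'tolist') else v.tolist()) for k,v in s.items()}, manip.tip_extent)
for n in("scene","side","wrist"):
    m=viewer.camera_model(n);print(n,m)
    im=viewer.camera(n);cv2.imwrite(f"pics/{n}0.png",im[:,:,::-1])
E
```

```text
pics
{'clock': 0.0, 'joint_pos': [1.1693478356566098, 0.33284689931993927, -0.06471571417971285, 1.4609418726255972, 0.021622887625987817, 1.3498912209039748, -0.08850177519408708], 'joint_velocities': [0.0011716000710384029, 0.0024517818519385276, -0.0009103355384696309, 0.0005395888430326464, -0.00044184315694516377, 0.0016465611055078509, 0.0005711495254991308], 'tau': [-0.00018563515823188936, -62.54387855529785, 0.049150813138112426, -39.16118502616882, 0.016235288931056857, 0.009737214131746441, 7.583349542983342e-05], 'position': [0.231024187385922, -0.5803550706329001, 0.24453129162172504], 'ee_rot': [0.9821088889063594, 0.18831263017529343, -0.00017104476466402524, -0.0006740855048431868], 'ft_force': [-0.30913812807138125, 0.14570042733833827, -0.28342570066599093], 'torque': [-0.054813727982188414, 0.022540792196547324, 0.005299969318636707], 'grasp_force': 0.0, 'grip_width': 0.998011126518104} 0.014
scene {'fx': 604.3421984829903, 'fy': 604.3421984829903, 'cx': 308.5819371342049, 'cy': 235.10462197571954, 'R': array([[-0.48938086, -0.87186698, -0.01882395],
       [-0.56890228,  0.3355371 , -0.7508429 ],
       [ 0.66095126, -0.35673916, -0.66021254]]), 't': array([0.22088589, 0.3935724 , 0.7979056 ])}
side {'fx': 438.20886218235796, 'fy': 438.20886218235796, 'cx': 313.4145273953275, 'cy': 239.80973669131612, 'R': array([[-0.86800287, -0.49641926, -0.01178726],
       [-0.32180314,  0.58044305, -0.74801644],
       [ 0.3781716 , -0.64548724, -0.66357551]]), 't': array([0.41431134, 0.26613807, 0.71497628])}
wrist {'fx': 371.64829954431775, 'fy': 371.64829954431775, 'cx': 313.39046985832255, 'cy': 240.72646042007187, 'R': array([[ 0.36949463, -0.92923189, -0.00134885],
       [-0.89145411, -0.35488182,  0.28172408],
       [-0.26226568, -0.1028931 , -0.95949451]]), 't': array([-0.62360514, -0.03792675,  0.37889889])}
```

View pics/scene0.png

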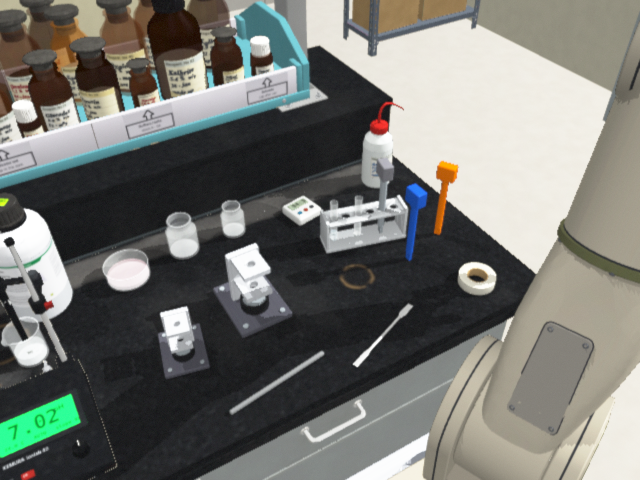

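View pics/side0.png

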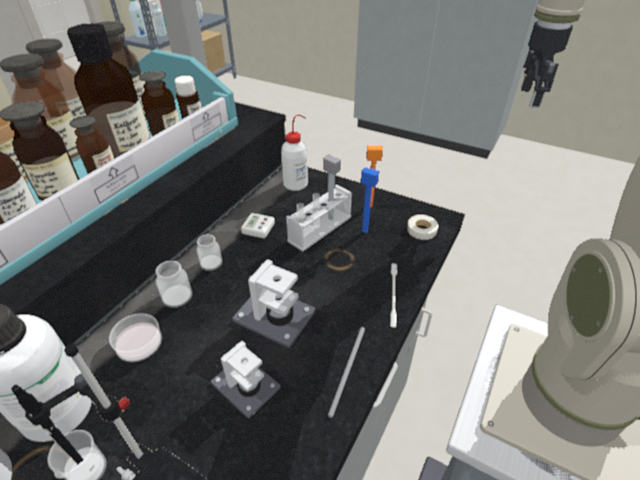

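The steel shaft's grip is at about (384,170) in scene and (332,163) in side. The larger stand is at about (253,285) and (275,300). I'll zoom in on both.

```bash
python3 - <<'E'
import cv2,numpy as np
def c(n,x,y,w,h,f):
    im=cv2.imread(f"pics/{n}0.png")[y:y+h,x:x+w];return cv2.resize(im,None,fx=f,fy=f,interpolation=cv2.INTER_CUBIC)
cv2.imwrite("pics/rackz.png",np.hstack([c("scene",316,150,100,120,4),c("side",280,145,100,120,4)]))
cv2.imwrite("pics/standz.png",np.hstack([c("scene",205,235,100,110,4),c("side",225,250,100,110,4)]))
E
```

```text
(no output)
```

View pics/rackz.png

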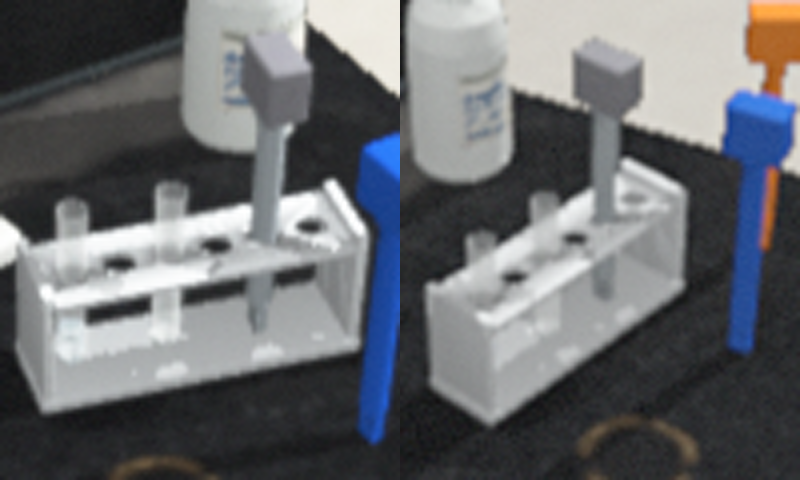

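View pics/standz.png

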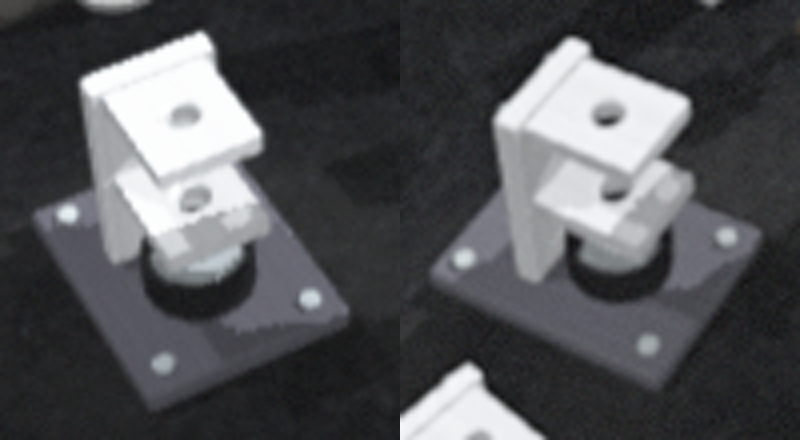

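In scene, the grip block's outline is centred at about (385.7,169.5) and the upper guide hole at about (251.2,263.7). In side they are at about (331.9,164.4) and (277,278). Three base screws show in each view. The empty hole next to the shaft is at the right-hand rack end, and the tubes stand in the two holes nearer the left end.

```bash
cat > h.py <<'E'
import numpy as np
from workcell import status, viewer, manip
from scipy.spatial.transform import Rotation as Rot
M={n:viewer.camera_model(n) for n in("scene","side")}
def ray(m,p,fish=False):
    x=np.array([(p[0]-m["cx"])/m["fx"],(p[1]-m["cy"])/m["fy"]])
    if fish:
        r=np.hypot(*x); d=np.array([*(x/r*np.sin(r)),np.cos(r)]) if r>1e-9 else np.array([0,0,1.])
    else: d=np.array([*x,1.])
    R=np.array(m["R"]);return -R.T@m["t"], R.T@(d/np.linalg.norm(d))
def onz(m,p,z,fish=False):
    o,d=ray(m,p,fish);return o+d*(z-o[2])/d[2]
def tri(rs):
    A=0;b=0
    for o,d in rs:
        P=np.eye(3)-np.outer(d,d);A=A+P;b=b+P@o
    return np.linalg.solve(A,b)
E
python3 - <<'E'
from h import *
np.set_printoptions(precision=4,suppress=True)
S=lambda x,y,o,xo=0:((x-xo+.5)/4-.5+o[0],(y+.5)/4-.5+o[1])
sc=lambda p:S(*p,(316,150));si=lambda p:S(*p,(280,145),400)
tc=lambda p:S(*p,(205,235));ti=lambda p:S(*p,(225,250),400)
def both(n,a,b,f,g,z):
    ra=ray(M["scene"],f(a));rb=ray(M["side"],g(b))
    print(n,tri([ra,rb]),"z-plane",onz(M["scene"],f(a),z)[:2],onz(M["side"],g(b),z)[:2])
both("grip",(279,78),(607.5,77.5),sc,si,.163)
both("shaft@plate",(263,240),(604,221),sc,si,.068)
both("tubeA",(73,203),(481,235),sc,si,.106)
both("tubeB",(171,186),(544,196),sc,si,.106)
both("hole_end",(309,226),(636,199),sc,si,.068)
both("guide",(185,115),(608,112),tc,ti,.115)
both("guide2",(196,200),(614,192),tc,ti,.065)
for a,b in [((67,214),None),((163,363),(648,345)),((310,298),(727,237)),(None,(465,258))]:
    print("screw",a and onz(M["scene"],tc(a),.013),b and onz(M["side"],ti(b),.013))
# top arm outer edge corners z=.115
print([onz(M["scene"],tc(p),.115)[:2] for p in[(264,133),(162,178)]],[onz(M["side"],ti(p),.115)[:2] for p in[(690,100),(632,172)]])
print(status.get_obs()["clock"])
E
```

```text
grip [ 0.5625 -0.233   0.1593] z-plane [ 0.5598 -0.2309] [ 0.5586 -0.2261]
shaft@plate [ 0.5616 -0.2303  0.0626] z-plane [ 0.5573 -0.227 ] [ 0.5574 -0.2227]
tubeA [ 0.5868 -0.134   0.107 ] z-plane [ 0.5896 -0.1358] [ 0.5861 -0.1334]
tubeB [ 0.5747 -0.1822  0.1066] z-plane [ 0.5768 -0.1837] [ 0.5739 -0.1814]
hole_end [ 0.5508 -0.2499  0.0704] z-plane [ 0.5548 -0.2531] [ 0.5511 -0.2512]
guide [0.5057 0.0801 0.1115] z-plane [0.5033 0.0807] [0.5028 0.0837]
guide2 [0.5076 0.079  0.0564] z-plane [0.5014 0.0808] [0.5017 0.0865]
screw [0.5712 0.1186 0.013 ] None
screw [0.4668 0.1177 0.013 ] [0.4652 0.1201 0.013 ]
screw [0.468  0.0448 0.013 ] [0.4656 0.0477 0.013 ]
screw None [0.5692 0.1204 0.013 ]
[array([0.4765, 0.0566]), array([0.4741, 0.1049])] [array([0.475 , 0.0597]), array([0.4745, 0.1081])]
0.15
```

Request:
play_rows(plan=[0,0,0,0.05,-0.03,-0.05,0.55,0,0,0,0.1,-0.055,-0.056,0.55,0,0,0,0.15,-0.083,-0.056,0.55,0,0,0,0.2,-0.11,-0.056,0.55,0,0,0,0.25,-0.14,-0.056,0.55,0,0,0,0.3,-0.168,-0.056,0.55,0,0,0,0.34,-0.19,-0.056,0.55,0,0,0,0.365,-0.203,-0.056,0.55,0,0,0,0.365,-0.203,-0.056,0.55,0,0,0,0.365,-0.203,-0.056,0.55])

```text
clock: 1.4
position: [0.4946, -0.258, 0.3011]
ee_rot: [0.982, 0.188, -0.0, 0.0]
ft_force: [0.1, -0.4, 0.0]
grip_width: 0.55
grasp_force: 0.0
```

```bash
python3 - <<'E'
from h import *
import cv2,pickle
s=status.get_obs();m=viewer.camera_model("wrist");im=viewer.camera("wrist");cv2.imwrite("pics/w1.png",im[:,:,::-1]);pickle.dump((m,s),open("w1.pkl","wb"))
print(s["position"],s["ee_rot"],s["joint_pos"],s["clock"],s["ft_force"])
E
```

```text
[ 0.49458904 -0.25798364  0.30108706] [ 9.82211011e-01  1.87780200e-01 -3.44506143e-04  9.11906223e-05] [ 0.70157118  0.18065784 -0.34708289  1.53988638  0.0622676   1.4323674
 -0.84192258] 1.4 [ 0.09613278 -0.37046192  0.02077758]
```

View pics/w1.png

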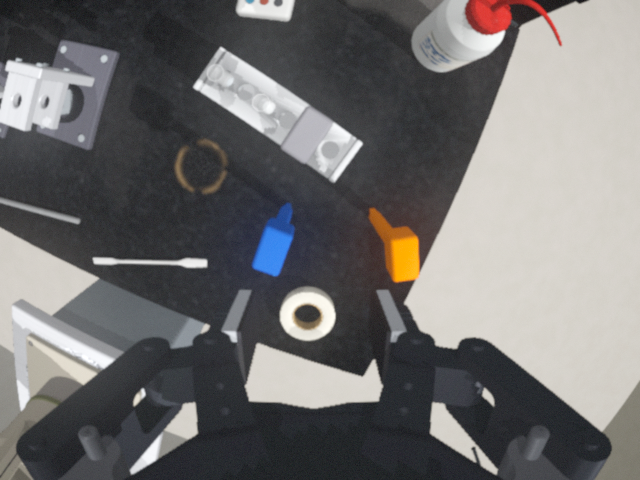

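The wrist view shows the steel shaft's grip block at about (308,138), the blue decoy at (275,248) and the orange one at (400,255). The stand's upper hole is at about (17,101). I'll measure the block's top face by colour.

```bash
python3 - <<'E'
from h import *
import cv2,pickle
np.set_printoptions(precision=4,suppress=True)
m,s=pickle.load(open("w1.pkl","rb"))
im=cv2.imread("pics/w1.png")
for p in[(308,138),(290,145),(320,115),(315,160),(255,100),(345,155),(300,150)]:print(p,im[p[1],p[0]])
hs=im.astype(int)
mask=((hs[:,:,0]-hs[:,:,1]>4)&(hs.max(2)<185)&(hs.max(2)>110)).astype(np.uint8)
mask[:,:260]=0;mask[:,360:]=0;mask[:90]=0;mask[185:]=0
mask=cv2.morphologyEx(mask,cv2.MORPH_OPEN,np.ones((3,3)))
c=max(cv2.findContours(mask,0,1)[0],key=cv2.contourArea)
r=cv2.minAreaRect(c);print(r,cv2.contourArea(c))
P=np.array([onz(m,p,.179,True)[:2] for p in cv2.boxPoints(r)])
print(P,P.mean(0),[np.linalg.norm(P[i]-P[i-1]) for i in range(4)],[np.degrees(np.arctan2(*(P[i]-P[i-1])[::-1])) for i in range(4)])
for p in[(17,101),(51,104)]:print(onz(m,p,.115,True),onz(m,p,.065,True))
z=cv2.resize(im[80:200,230:380],None,fx=4,fy=4,interpolation=cv2.INTER_CUBIC);cv2.drawContours(z,[((cv2.boxPoints(r)-[230,80])*4).astype(int)],-1,(0,0,255),1);cv2.imwrite("pics/w1z.png",z)
E
```

```text
(308, 138) [191 185 184]
(290, 145) [190 183 184]
(320, 115) [182 176 177]
(315, 160) [175 173 171]
(255, 100) [211 209 207]
(345, 155) [178 175 174]
(300, 150) [190 184 185]
((294.076904296875, 155.88461303710938), (9.984603881835938, 3.0508511066436768), 33.690067291259766) 22.0
[[ 0.5411 -0.2212]
 [ 0.5431 -0.2216]
 [ 0.5416 -0.2282]
 [ 0.5396 -0.2278]] [ 0.5414 -0.2247] [np.float64(0.006734437886682794), np.float64(0.0020603035898413033), np.float64(0.006727264935548956), np.float64(0.002062912896918378)] [np.float64(77.26409652449264), np.float64(-12.346514884703247), np.float64(-102.7142005546427), np.float64(167.8522363936361)]
[0.5011 0.0818 0.115 ] [0.4918 0.1315 0.065 ]
[0.5091 0.0294 0.115 ] [0.501  0.0709 0.065 ]
```

View pics/w1z.png

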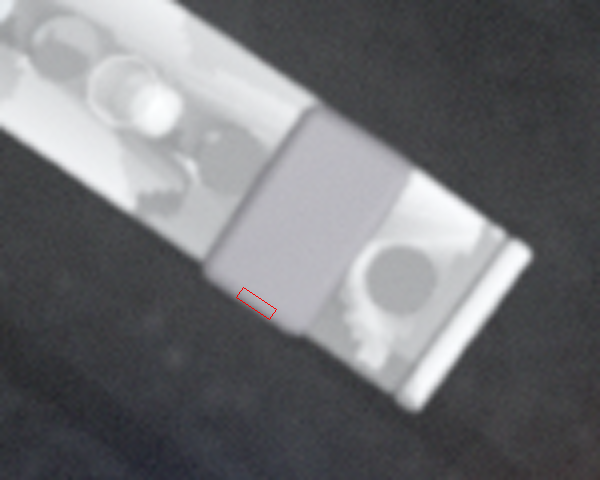

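The block's top-face corners in the zoom are about (320,108), (409,167), (300,326) and (212,264).

```bash
python3 - <<'E'
from h import *
import pickle
np.set_printoptions(precision=4,suppress=True)
m,s=pickle.load(open("w1.pkl","rb"))
P=np.array([onz(m,((x+.5)/4-.5+230,(y+.5)/4-.5+80),.179,True)[:2] for x,y in[(320,108),(409,167),(300,326),(212,264)]])
E=[P[(i+1)%4]-P[i] for i in range(4)]
print(P.mean(0),[np.linalg.norm(e) for e in E],[np.degrees(np.arctan2(e[1],e[0])) for e in E])
R=Rot.from_quat(s["ee_rot"]).as_matrix();print(R)
d=np.array([*P.mean(0),.158])-s["position"];print(R.T@d)
E
```

```text
[ 0.5585 -0.2273] [np.float64(0.0177973030022929), np.float64(0.032475570456160896), np.float64(0.018143212160956827), np.float64(0.031858308796408684)] [np.float64(-102.26344003755068), np.float64(167.61417153562996), np.float64(75.77899980317322), np.float64(-12.991279163776355)]
[[ 0.9295  0.3689 -0.0006]
 [ 0.3689 -0.9295 -0.0003]
 [-0.0007  0.     -1.    ]]
[ 0.0708 -0.0049  0.143 ]
```

The block measures about 18x32 mm at yaw -12.7 deg, centred at (0.5585,-0.2273), and all three views agree on that. I'll approach flipped by 180 deg, because that keeps joint 7 mid-range for the turning search at the stand.

Request:
play_rows(plan=[0,0,-10.5,0.01,0,0,0.55,0,0,-21,0.02,0,0,0.55,0,0,-31.5,0.03,0,0,0.55,0,0,-42,0.04,0,0,0.55,0,0,-52.5,0.05,-0.003,0,0.55,0,0,-63,0.06,-0.004,0,0.55,0,0,-73.5,0.0708,-0.0049,0,0.55,0,0,-84,0.0708,-0.0049,0,0.55,0,0,-94.5,0.0708,-0.0049,0,0.55,0,0,-105,0.0708,-0.0049,0.02,0.55,0,0,-115.5,0.0708,-0.0049,0.04,0.55,0,0,-126,0.0708,-0.0049,0.06,0.55,0,0,-136.5,0.0708,-0.0049,0.07,0.55,0,0,-145.6,0.0708,-0.0049,0.08,0.55,0,0,-145.6,0.0708,-0.0049,0.08,0.55,0,0,-145.6,0.0708,-0.0049,0.08,0.55])

```text
clock: 3.45
position: [0.559, -0.2272, 0.2218]
ee_rot: [0.113, 0.994, -0.0, 0.0]
ft_force: [0.1, -1.3, 0.1]
grip_width: 0.549
grasp_force: 0.0
```

```bash
python3 - <<'E'
from h import *
import cv2,pickle
s=status.get_obs();m=viewer.camera_model("wrist")
im={n:viewer.camera(n) for n in("wrist","scene","side")};pickle.dump((m,s),open("w2.pkl","wb"))
a=cv2.resize(im["wrist"][140:480,120:520],(800,600)) if 0 else cv2.resize(im["wrist"],(480,360))
b=np.vstack([cv2.resize(im["scene"][100:220,330:450],(320,320)),cv2.resize(im["side"][90:195,280:385],(280,280)).copy()]) if 0 else None
z=np.zeros((600,800,3),np.uint8);z[:360,:480]=a;z[:320,480:800]=cv2.resize(im["scene"][100:220,330:450],(320,320));z[320:600,480:760]=cv2.resize(im["side"][90:195,280:385],(280,280))
cv2.imwrite("pics/c2.png",z[:,:,::-1])
for n in im:cv2.imwrite(f"pics/{n}2.png",im[n][:,:,::-1])
print(s["position"],s["ee_rot"],s["joint_pos"],s["clock"])
E
```

```text
[ 0.558993   -0.22717581  0.22175336] [ 1.12914305e-01  9.93604691e-01 -1.99584676e-04  1.92244267e-04] [ 0.84021993  0.37407911 -0.67313603  1.52625443  0.23752961  1.32393623
  1.48720325] 3.45
```

View pics/c2.png

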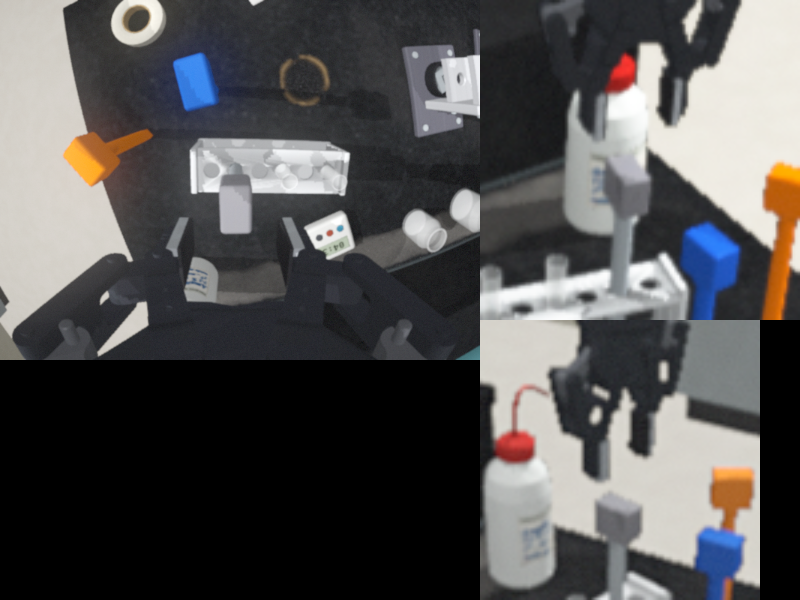

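The block lies centred between the fingers (wrist col ~313). I'll check its offset along the pads.

```bash
python3 - <<'E'
from h import *
import cv2,pickle
np.set_printoptions(precision=4,suppress=True)
m,s=pickle.load(open("w2.pkl","rb"));im=cv2.imread("pics/wrist2.png").astype(int)
print([(r,*im[r,308:318].mean(0).round().astype(int)) for r in range(216,320,4)])
print([(c,*im[270,c].round()) for c in range(284,346,3)])
R=Rot.from_quat(s["ee_rot"]).as_matrix()
for p in[(313,240),(313,250),(313,260),(313,290),(313,300),(313,311),(292,280),(335,280)]:
    print(p,R.T@(onz(m,p,.179,True)-s["position"]))
E
```

```text
[(216, np.int64(168), np.int64(166), np.int64(164)), (220, np.int64(148), np.int64(145), np.int64(140)), (224, np.int64(154), np.int64(150), np.int64(145)), (228, np.int64(152), np.int64(148), np.int64(143)), (232, np.int64(136), np.int64(131), np.int64(128)), (236, np.int64(119), np.int64(115), np.int64(115)), (240, np.int64(117), np.int64(112), np.int64(112)), (244, np.int64(121), np.int64(116), np.int64(117)), (248, np.int64(157), np.int64(150), np.int64(151)), (252, np.int64(179), np.int64(172), np.int64(173)), (256, np.int64(187), np.int64(180), np.int64(181)), (260, np.int64(191), np.int64(185), np.int64(186)), (264, np.int64(192), np.int64(185), np.int64(186)), (268, np.int64(192), np.int64(185), np.int64(186)), (272, np.int64(191), np.int64(184), np.int64(186)), (276, np.int64(191), np.int64(184), np.int64(185)), (280, np.int64(191), np.int64(184), np.int64(185)), (284, np.int64(191), np.int64(184), np.int64(185)), (288, np.int64(190), np.int64(183), np.int64(184)), (292, np.int64(190), np.int64(183), np.int64(184)), (296, np.int64(189), np.int64(182), np.int64(184)), (300, n
[... 913 characters left out ...]
, (323, np.int64(190), np.int64(184), np.int64(187)), (326, np.int64(191), np.int64(183), np.int64(185)), (329, np.int64(183), np.int64(176), np.int64(179)), (332, np.int64(156), np.int64(149), np.int64(152)), (335, np.int64(104), np.int64(101), np.int64(99)), (338, np.int64(71), np.int64(71), np.int64(69)), (341, np.int64(68), np.int64(66), np.int64(66)), (344, np.int64(73), np.int64(70), np.int64(69))]
(313, 240) [ 0.0231 -0.0004  0.0427]
(313, 250) [ 0.018  -0.0004  0.0427]
(313, 260) [ 0.0129 -0.0004  0.0427]
(313, 290) [-0.0031 -0.0004  0.0428]
(313, 300) [-0.0087 -0.0004  0.0428]
(313, 311) [-0.015  -0.0004  0.0428]
(292, 280) [ 0.0023 -0.0109  0.0428]
(335, 280) [0.0023 0.0106 0.0427]
```

Request:
play_rows(plan=[0,0,0,0.002,0,0.02,0.55,0,0,0,0.002,0,0.04,0.55,0,0,0,0.002,0,0.055,0.55,0,0,0,0.002,0,0.064,0.55,0,0,0,0.002,0,0.064,0.55,0,0,0,0.002,0,0.064,0.2,0,0,0,0.002,0,0.064,0.1,0,0,0,0.002,0,0.064,0.1,0,0,0,0.002,0,0.064,0.1,0,0,0,0.002,0,0.064,0.1], squeeze=50)

```text
clock: 4.85
position: [0.5576, -0.2261, 0.1581]
ee_rot: [0.111, 0.994, -0.0, 0.001]
ft_force: [-0.8, 0.4, 6.5]
grip_width: 0.253
grasp_force: 49.3
```

Request:
play_rows(plan=[0,0,0,0,0,-0.01,0.1,0,0,0,0,0,-0.03,0.1,0,0,0,0,0,-0.055,0.1,0,0,0,0,0,-0.08,0.1,0,0,0,0,0,-0.105,0.1,0,0,0,0,0,-0.13,0.1,0,0,0,0,0,-0.15,0.1,0,0,0,0,0,-0.16,0.1,0,0,0,0,0,-0.16,0.1,0,0,0,0,0,-0.16,0.1])

```text
clock: 6.1
position: [0.5569, -0.2259, 0.3165]
ee_rot: [0.111, 0.994, 0.0, -0.001]
ft_force: [-0.1, -0.2, -2.7]
grip_width: 0.247
grasp_force: 49.0
```

```bash
python3 - <<'E'
from h import *
import cv2,pickle
s=status.get_obs();m=viewer.camera_model("wrist")
im={n:viewer.camera(n) for n in("wrist","scene","side")};pickle.dump((m,s),open("w3.pkl","wb"))
z=np.zeros((600,800,3),np.uint8);z[:360,:480]=cv2.resize(im["wrist"],(480,360));z[:300,480:780]=cv2.resize(im["scene"][60:260,300:500],(300,300));z[300:600,480:780]=cv2.resize(im["side"][50:250,250:450],(300,300))
cv2.imwrite("pics/c3.png",z[:,:,::-1])
for n in im:cv2.imwrite(f"pics/{n}3.png",im[n][:,:,::-1])
print(s["position"],s["ee_rot"],s["joint_pos"],s["clock"],s["ft_force"])
E
```

```text
[ 0.55689479 -0.22586237  0.31654023] [ 1.10536115e-01  9.93871931e-01  1.31325726e-04 -5.79060590e-04] [ 0.84029583  0.32535583 -0.68484871  1.38374952  0.20386668  1.504867
  1.51710478] 6.1 [-0.08677381 -0.18700683 -2.74475449]
```

View pics/c3.png

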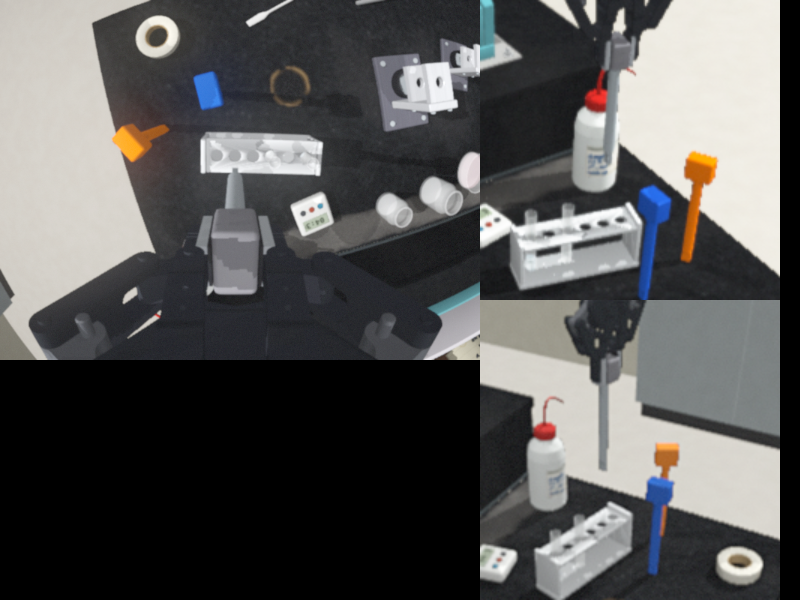

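The shaft is lifted with its tip near (386,169) in scene, the tubes are still standing, and the grip is centred. Next I'll carry it over the stand and measure the tip against the guide hole in the same views.

Request:
play_rows(plan=[0,0,0,0.015,0.035,0,0.1,0,0,9,0.032,0.075,0,0.1,0,0,18,0.049,0.117,0,0.1,0,0,27,0.066,0.158,0,0.1,0,0,36,0.083,0.198,0,0.1,0,0,42,0.1,0.238,0,0.1,0,0,42,0.112,0.267,0,0.1,0,0,42,0.119,0.283,0,0.1,0,0,42,0.121,0.288,0,0.1,0,0,42,0.121,0.288,0,0.1,0,0,42,0.121,0.288,0,0.1])

```text
clock: 7.62
position: [0.5028, 0.0803, 0.3171]
ee_rot: [0.46, 0.888, -0.0, -0.0]
ft_force: [-0.6, 0.2, -1.5]
grip_width: 0.249
grasp_force: 49.2
```

```bash
python3 - <<'E'
from h import *
import cv2,pickle
s=status.get_obs();m=viewer.camera_model("wrist")
im={n:viewer.camera(n) for n in("wrist","scene","side")};pickle.dump((m,s),open("w4.pkl","wb"))
z=np.zeros((600,800,3),np.uint8)
z[:600,:400]=cv2.resize(im["scene"][165:315,205:305],(400,600),interpolation=2);z[:,400:]=cv2.resize(im["side"][180:330,225:325],(400,600),interpolation=2)
cv2.imwrite("pics/c4.png",z[:,:,::-1])
for n in im:cv2.imwrite(f"pics/{n}4.png",im[n][:,:,::-1])
print(s["position"],s["ee_rot"],s["joint_pos"],s["clock"],s["ft_force"])
E
```

```text
[0.50280709 0.08026035 0.31714627] [ 4.60231085e-01  8.87799147e-01 -1.46634273e-04 -3.26948991e-05] [ 0.52085568  0.10941949 -0.82001325  1.61083966  0.08061855  1.45656787
  0.30889156] 7.625 [-0.61952274  0.21342733 -1.47704778]
```

View pics/c4.png

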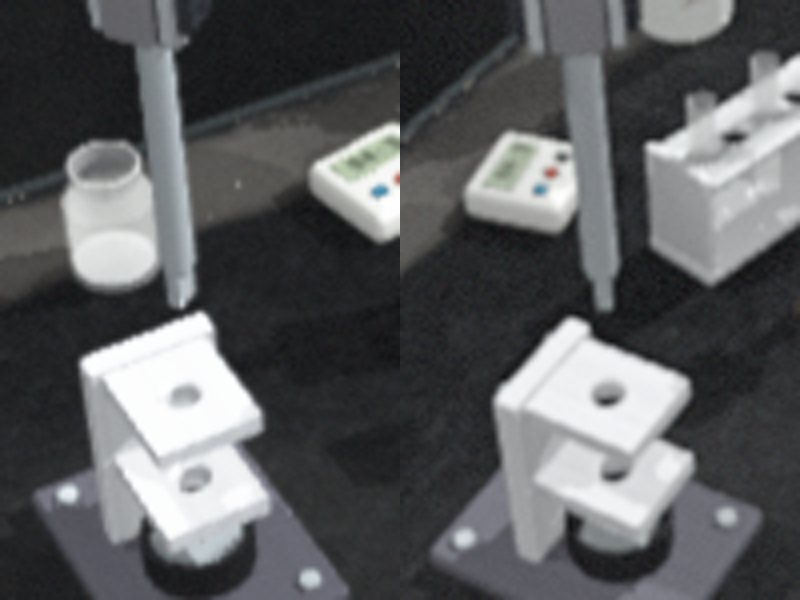

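Clear views: scene has the tip at zoom (180,303) with the axis through (155,50); side has the tip at (604,307) with the axis through (585,60). I'll get the edges sub-pixel and compare both with the guide.

```bash
cat > axis.py <<'E'
from h import *
import cv2
np.set_printoptions(precision=4,suppress=True)
O={"scene":(205,165),"side":(225,180)}
def px(n,x,y): return ((x+.5)/4-.5+O[n][0],(y+.5)/4-.5+O[n][1])
def edges(tag,n,lo,hi):
    "shaft centre per row (full-res px) between zoom points lo, hi on the axis"
    g=cv2.GaussianBlur(cv2.imread(f"pics/{n}{tag}.png"),(3,3),0).astype(float)
    (x0,y0),(x1,y1)=px(n,*lo),px(n,*hi);out=[]
    for y in range(int(y0)+1,int(y1)):
        xc=x0+(x1-x0)*(y-y0)/(y1-y0);xs=np.arange(xc-9,xc+9,.1)
        v=np.array([np.interp(xs,np.arange(640),g[y,:,k]) for k in range(3)]);d=np.abs(np.gradient(v,axis=1)).sum(0)
        l=xs<xc-2;r=xs>xc+2;out.append((y,xs[l][d[l].argmax()],xs[r][d[r].argmax()]))
    return np.array(out)
E
python3 - <<'E'
from axis import *
for n,lo,hi in(("scene",(155,55),(178,270)),("side",(585.5,65),(600.5,270))):
    e=edges("4",n,lo,hi);w=e[:,2]-e[:,1];ok=abs(w-np.median(w))<1.2
    c=np.polyfit(e[ok,0],e[ok,1:].mean(1),1);print(n,"width",np.median(w),ok.sum(),len(ok),"axis",c,"res",np.std(e[ok,1:].mean(1)-np.polyval(c,e[ok,0])))
    gh=dict(scene=(185,395),side=(608,392))[n];g2=dict(scene=(196,480),side=(614,470))[n]
    gh,g2=[px(n,x-(400 if n=="side" else 0),y) for x,y in(gh,g2)]
    if n=="side":pass
    G=onz(M[n],gh,.115);print(" guide",G,"guide2",onz(M[n],g2,.065))
E
```

```text
scene width 8.999999999999488 47 53 axis [  0.1076 223.7136] res 0.1994336276583693
 guide [0.5033 0.0807 0.115 ] guide2 [0.5014 0.0808 0.065 ]
side width 8.000000000001819 17 51 axis [  0.0909 351.7823] res 1.02048606875387
 guide [0.5028 0.0837 0.115 ] guide2 [0.5024 0.0855 0.065 ]
```

```bash
cat >> axis.py <<'E'
from scipy.optimize import least_squares
G={"scene":np.array([.5033,.0807]),"side":np.array([.5028,.0837])}
def proj(n,X):
    m=M[n];c=m["R"]@X+m["t"];return np.array([m["fx"]*c[0]/c[2]+m["cx"],m["fy"]*c[1]/c[2]+m["cy"]])
def solve(tag,segs,zs):
    lines={}
    for n,(lo,hi) in segs.items():
        e=edges(tag,n,lo,hi);w=e[:,2]-e[:,1];ok=abs(w-np.median(w))<1.2
        c=np.polyfit(e[ok,0],e[ok,1:].mean(1),1);lines[n]=c;print(n,ok.sum(),len(ok),np.median(w),c,np.std(e[ok,1:].mean(1)-np.polyval(c,e[ok,0])))
    def f(p):
        r=[]
        for n,c in lines.items():
            for z in zs:
                u=proj(n,np.array([*(G[n]+p[:2]+p[2:]*(z-.115)),z]));r.append(u[0]-np.polyval(c,u[1]))
        return r
    s=least_squares(f,[0,0,0,0]);print("offset at z=.115",s.x[:2],"tilt",s.x[2:],"at zs",[s.x[:2]+s.x[2:]*(z-.115) for z in zs])
E
python3 - <<'E'
from axis import *
solve("4",{"scene":((155,55),(178,270)),"side":((185.5,65),(200.5,270))},(.187,.29))
E
```

```text
scene 47 53 8.999999999999488 [  0.1076 223.7136] 0.1994336276583693
side 43 51 9.000000000002046 [  0.0943 251.2711] 0.21014143539626215
offset at z=.115 [-0.0003 -0.002 ] tilt [ 0.0016 -0.0039] at zs [array([-0.0002, -0.0023]), array([-0.    , -0.0027])]
```

The tilt is negligible, and the shaft sits about 2 mm to the -y side of the axis. I'll correct that and enter the upper guide slowly.

Request:
play_rows(plan=[0,0,0,0.0015,0.0015,0.01,0.1,0,0,0,0.0015,0.0015,0.025,0.1,0,0,0,0.0015,0.0015,0.038,0.1,0,0,0,0.0015,0.0015,0.046,0.1,0,0,0,0.0015,0.0015,0.05,0.1,0,0,0,0.0015,0.0015,0.053,0.1,0,0,0,0.0015,0.0015,0.055,0.1,0,0,0,0.0015,0.0015,0.057,0.1,0,0,0,0.0015,0.0015,0.059,0.1,0,0,0,0.0015,0.0015,0.059,0.1])

```text
clock: 9.02
position: [0.5029, 0.0839, 0.2582]
ee_rot: [0.459, 0.888, 0.0, -0.0]
ft_force: [0.2, 2.2, -2.6]
grip_width: 0.256
grasp_force: 49.2
```

```bash
python3 - <<'E'
from h import *
import cv2
for n in("scene","side"):cv2.imwrite(f"pics/{n}5.png",viewer.camera(n)[:,:,::-1])
s=status.get_obs();print(s["position"],s["ee_rot"],s["ft_force"],s["torque"])
# shaft now 59 mm lower: use guide-projected axis rows
from axis import *
z=lambda n,h:(((proj(n,np.array([*G[n],h]))-O[n]+.5)*4-.5))
print(z("scene",.125),z("scene",.22),z("side",.125),z("side",.22))
solve("5",{n:(z(n,.23),z(n,.14)) for n in G},(.15,.22))
E
```

```text
[0.50281684 0.08385587 0.25824872] [ 4.59328301e-01  8.88266573e-01  8.33807818e-05 -2.35581381e-05] [ 0.38498175  2.05883183 -2.73890249] [ 0.67154847 -0.14732845 -0.03857406]
[183.0857 377.8934] [163.3052 203.9186] [206.5054 376.3215] [190.4315 211.7903]
scene 31 41 8.999999999999488 [  0.1151 220.0653] 0.26342593698924066
side 35 39 9.000000000002046 [  0.0974 249.1055] 0.28189935430586394
offset at z=.115 [0.0006 0.0007] tilt [-0.0022  0.0014] at zs [array([0.0005, 0.0007]), array([0.0003, 0.0008])]
```

Request:
play_rows(plan=[0,0,0,0.0006,0.0004,0,0.1,0,0,0,0.0006,0.0004,0.003,0.1,0,0,0,0.0006,0.0004,0.006,0.1,0,0,0,0.0006,0.0004,0.006,0.1])

```text
clock: 9.62
position: [0.5027, 0.0843, 0.2519]
ee_rot: [0.459, 0.888, -0.0, -0.0]
ft_force: [-0.6, 0.4, -2.1]
grip_width: 0.25
grasp_force: 49.2
```

```bash
python3 - <<'E'
from h import *
s=status.get_obs();print(s["position"],s["ft_force"],s["torque"])
E
```

```text
[0.50268362 0.08429633 0.25194989] [-0.59583622  0.35289687 -2.13889916] [0.23393039 0.02913239 0.00363446]
```

Request:
play_rows(plan=[0,0,0,0.0001,0.0001,0.006,0.1,0,0,0,0.0001,0.0001,0.012,0.1,0,0,0,0.0001,0.0001,0.018,0.1,0,0,0,0.0001,0.0001,0.024,0.1,0,0,0,0.0001,0.0001,0.03,0.1,0,0,0,0.0001,0.0001,0.034,0.1,0,0,0,0.0001,0.0001,0.036,0.1,0,0,0,0.0001,0.0001,0.038,0.1,0,0,0,0.0001,0.0001,0.04,0.1,0,0,0,0.0001,0.0001,0.04,0.1])

```text
clock: 10.88
position: [0.5028, 0.0847, 0.2122]
ee_rot: [0.459, 0.888, 0.0, -0.0]
ft_force: [-0.8, 2.8, -2.7]
grip_width: 0.252
grasp_force: 49.1
```

```bash
python3 - <<'E'
from h import *
s=status.get_obs();print(s["position"],s["ft_force"],s["torque"])
E
```

```text
[0.5027988  0.08465519 0.21215104] [-0.78042427  2.82235416 -2.70302632] [ 0.86347264  0.33143353 -0.0153202 ]
```

Request:
play_rows(plan=[0,0,0,0.0007,0.0001,0,0.1,0,0,0,0.0007,0.0001,0.002,0.1,0,0,0,0.0007,0.0001,0.004,0.1,0,0,0,0.0007,0.0001,0.007,0.1,0,0,0,0.0007,0.0001,0.01,0.1,0,0,0,0.0007,0.0001,0.01,0.1])

```text
clock: 11.62
position: [0.5024, 0.085, 0.202]
ee_rot: [0.459, 0.888, -0.0, -0.0]
ft_force: [-0.8, 0.3, -1.6]
grip_width: 0.251
grasp_force: 49.3
```

```bash
python3 - <<'E'
from h import *
s=status.get_obs();print(s["position"],s["ft_force"],s["torque"])
E
```

```text
[0.50239956 0.08497612 0.20195505] [-0.78560014  0.25990394 -1.5618789 ] [ 0.17671494  0.06300641 -0.00821004]
```

Request:
play_rows(plan=[0,0,0,0,0,0.003,0.1,0,0,0,0,0,0.006,0.1,0,0,0,0,0,0.009,0.1,0,0,0,0,0,0.012,0.1,0,0,0,0,0,0.015,0.1,0,0,0,0,0,0.018,0.1,0,0,0,0,0,0.018,0.1])

```text
clock: 12.5
position: [0.5024, 0.0851, 0.184]
ee_rot: [0.459, 0.888, -0.0, -0.0]
ft_force: [-0.9, 0.2, -2.4]
grip_width: 0.256
grasp_force: 49.3
```

```bash
python3 - <<'E'
from h import *
s=status.get_obs();print(s["position"],s["ft_force"],s["torque"])
E
```

```text
[0.50240012 0.08509935 0.18402619] [-0.86901621  0.24476836 -2.4145464 ] [0.07450067 0.04147724 0.04429788]
```

Request:
play_rows(plan=[0,0,0,0,0,0.002,0.1,0,0,0,0,0,0.003,0.1,0,0,0,0,0,0.004,0.1,0,0,0,0,0,0.005,0.1,0,0,0,0,0,0.006,0.1,0,0,0,0,0,0.006,0.1])

```text
clock: 13.25
position: [0.5026, 0.0852, 0.1785]
ee_rot: [0.459, 0.888, 0.0, 0.0]
ft_force: [-0.8, 0.4, 2.3]
grip_width: 0.252
grasp_force: 49.8
```

```bash
python3 - <<'E'
from h import *
s=status.get_obs();print(s["position"],s["ft_force"],s["torque"])
E
```

```text
[0.50262869 0.08524927 0.17847278] [-0.77538347  0.38688791  2.33222097] [0.03180318 0.29656196 0.04307628]
```

Contact is made: about 4.7 N, pressed about 1.7 mm. I'll press slightly more and search in 8 deg steps, watching for Fz to drop back to its free level of about -2.3 N.

Request:
play_rows(plan=[0,0,-2,0,0,0.0005,0.1,0,0,-5,0,0,0.001,0.1,0,0,-8,0,0,0.001,0.1,0,0,-8,0,0,0.001,0.1])

```text
clock: 13.75
position: [0.5026, 0.0852, 0.1774]
ee_rot: [0.396, 0.918, 0.0, 0.0]
ft_force: [-1.5, 0.0, 3.0]
grip_width: 0.253
grasp_force: 49.9
```

Request:
play_rows(plan=[0,0,-4,0,0,0,0.1,0,0,-8,0,0,0,0.1,0,0,-8,0,0,0,0.1])

```text
clock: 14.12
position: [0.5025, 0.0851, 0.1774]
ee_rot: [0.332, 0.943, -0.0, 0.0]
ft_force: [-1.1, -0.3, 2.7]
grip_width: 0.248
grasp_force: 50.0
```

Request:
play_rows(plan=[0,0,-4,0,0,0,0.1,0,0,-8,0,0,0,0.1,0,0,-8,0,0,0,0.1])

```text
clock: 14.5
position: [0.5024, 0.0851, 0.1773]
ee_rot: [0.266, 0.964, -0.0, -0.0]
ft_force: [-2.1, -0.4, 3.7]
grip_width: 0.252
grasp_force: 50.0
```

Request:
play_rows(plan=[0,0,-4,0,0,0,0.1,0,0,-8,0,0,0,0.1,0,0,-8,0,0,0,0.1])

```text
clock: 14.88
position: [0.5024, 0.085, 0.1772]
ee_rot: [0.198, 0.98, -0.0, -0.0]
ft_force: [-2.2, 0.4, 3.6]
grip_width: 0.249
grasp_force: 50.0
```

Request:
play_rows(plan=[0,0,-4,0,0,0,0.1,0,0,-8,0,0,0,0.1,0,0,-8,0,0,0,0.1])

```text
clock: 15.25
position: [0.5023, 0.0848, 0.1772]
ee_rot: [0.13, 0.992, -0.0, -0.0]
ft_force: [-3.1, -1.4, 3.2]
grip_width: 0.253
grasp_force: 49.9
```

Request:
play_rows(plan=[0,0,-4,0.0005,-0.0004,0,0.1,0,0,-8,0.0005,-0.0004,0,0.1,0,0,-8,0.0005,-0.0004,0,0.1])

```text
clock: 15.62
position: [0.502, 0.0847, 0.1773]
ee_rot: [0.06, 0.998, -0.0, 0.0]
ft_force: [-3.0, -1.1, 2.9]
grip_width: 0.25
grasp_force: 50.0
```

Request:
play_rows(plan=[0,0,-4,0.0007,-0.0003,0,0.1,0,0,-8,0.0007,-0.0003,0,0.1,0,0,-8,0.0007,-0.0003,0,0.1])

```text
clock: 16.0
position: [0.5016, 0.0848, 0.1775]
ee_rot: [-0.01, 1.0, 0.0, 0.0]
ft_force: [-0.3, 0.4, 1.9]
grip_width: 0.25
grasp_force: 49.9
```

Request:
play_rows(plan=[0,0,-4,0,0,0,0.1,0,0,-8,0,0,0,0.1,0,0,-8,0,0,0,0.1])

```text
clock: 16.38
position: [0.5013, 0.0845, 0.1771]
ee_rot: [-0.079, 0.997, -0.0, 0.0]
ft_force: [0.4, -1.3, -1.3]
grip_width: 0.25
grasp_force: 49.4
```

Fz fell to the free level. I'll check the moment and then lower it gently to confirm engagement.

Request:
play_rows(plan=[0,0,0,0,0,0.001,0.1,0,0,0,0,0,0.002,0.1,0,0,0,0,0,0.002,0.1])

```text
clock: 16.75
position: [0.5012, 0.0846, 0.1752]
ee_rot: [-0.081, 0.997, -0.0, -0.0]
ft_force: [2.1, -1.8, -1.8]
grip_width: 0.251
grasp_force: 49.3
```

```bash
python3 - <<'E'
from h import *
for i in range(3):
    s=status.get_obs();print(s["position"],s["ft_force"],s["torque"],s["joint_pos"][6])
E
```

```text
[0.50120817 0.08458229 0.17516331] [ 2.07244853 -1.77648501 -1.78661173] [-0.7468247  -0.36680164 -0.01867078] 1.3028842181273002
[0.50120817 0.08458229 0.17516331] [ 2.07244853 -1.77648501 -1.78661173] [-0.7468247  -0.36680164 -0.01867078] 1.3028842181273002
[0.50120817 0.08458229 0.17516331] [ 2.07244853 -1.77648501 -1.78661173] [-0.7468247  -0.36680164 -0.01867078] 1.3028842181273002
```

Engaged: it went 2 mm deeper with no rise in Fz and almost no twist. Now I'll seat it.

Request:
play_rows(plan=[0,0,0,-0.0003,-0.0005,0.001,0.1,0,0,0,-0.0003,-0.0005,0.002,0.1,0,0,0,-0.0003,-0.0005,0.003,0.1,0,0,0,-0.0003,-0.0005,0.004,0.1,0,0,0,-0.0003,-0.0005,0.005,0.1,0,0,0,-0.0003,-0.0005,0.005,0.1])

```text
clock: 17.5
position: [0.5016, 0.0844, 0.1703]
ee_rot: [-0.081, 0.997, 0.0, 0.0]
ft_force: [-0.2, -0.2, 0.6]
grip_width: 0.252
grasp_force: 49.7
```

```bash
python3 - <<'E'
from h import *
s=status.get_obs();print(s["position"],s["ft_force"],s["torque"])
E
```

```text
[0.50157939 0.08435547 0.17029068] [-0.24082521 -0.16699325  0.60998337] [-0.36379259 -0.04268574  0.00702808]
```

Request:
play_rows(plan=[0,0,0,0,0,0.0004,0.1,0,0,0,0,0,0.0008,0.1,0,0,0,0,0,0.0012,0.1,0,0,0,0,0,0.0012,0.1])

```text
clock: 18.0
position: [0.5016, 0.0843, 0.1691]
ee_rot: [-0.081, 0.997, -0.0, 0.0]
ft_force: [-0.7, -1.2, 1.6]
grip_width: 0.255
grasp_force: 49.8
```

```bash
python3 - <<'E'
from h import *
s=status.get_obs();print(s["position"],s["ft_force"],s["torque"])
E
```

```text
[0.50157362 0.084311   0.16908681] [-0.66252054 -1.22653381  1.64859654] [-0.28901747  0.04361229  0.02800628]
```

The floor is felt: about 3.9 N, with the spring's slope. I'll ease off 0.9 mm, release and retreat.

Request:
play_rows(plan=[0,0,0,0,0,-0.0009,0.1,0,0,0,0,0,-0.0009,0.1,0,0,0,0,0,-0.0009,0.4,0,0,0,0,0,-0.0009,0.55,0,0,0,0,0,-0.0009,0.6,0,0,0,0,0,-0.0009,0.6,0,0,0,0,0,-0.01,0.6,0,0,0,0,0,-0.03,0.6,0,0,0,0,0,-0.06,0.6,0,0,0,0,0,-0.1,0.6,0,0,0,0,0,-0.13,0.6,0,0,0,0,0,-0.13,0.6])

```text
clock: 19.5
position: [0.5026, 0.0849, 0.3026]
ee_rot: [-0.081, 0.997, -0.0, 0.003]
ft_force: [-0.2, 0.6, -0.3]
grip_width: 0.598
grasp_force: 0.0
```

```bash
python3 - <<'E'
from h import *
import cv2
im={n:viewer.camera(n) for n in("scene","side")}
z=np.zeros((600,800,3),np.uint8)
z[:,:400]=cv2.resize(im["scene"][165:345,205:325],(400,600),interpolation=2);z[:,400:]=cv2.resize(im["side"][180:360,225:345],(400,600),interpolation=2)
cv2.imwrite("pics/c6.png",z[:,:,::-1])
for n in im:cv2.imwrite(f"pics/{n}6.png",im[n][:,:,::-1])
from axis import G,proj
for n in G:
    for h in(.190,.158):
        u=proj(n,np.array([*G[n],h]));o=dict(scene=(205,165),side=(225,180))[n];print(n,h,(u-o)*600/180)
s=status.get_obs();print(s["position"],s["ft_force"],s["clock"])
E
```

```text
scene 0.19 [140.2719 216.4774]
scene 0.158 [145.8305 265.3667]
side 0.19 [161.9246 221.1155]
side 0.158 [166.4414 267.3496]
[0.5016 0.0843 0.2998] [ 0.7277  0.2587 -0.6416] 19.6
```

View pics/c6.png

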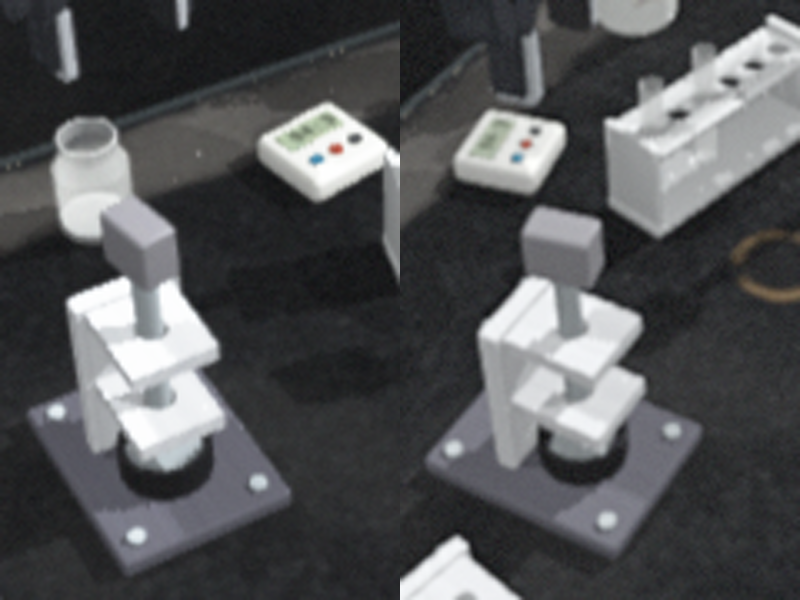

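The shaft stands free in both guides. Its block is centred at zoom (140,243) in scene and (164,248) in side, against an expected (143,241) and (164,244) for full seating. Both tubes are upright.

```bash
python3 -c "
from workcell import manip
print(manip.hand_in())"
```

```text
the job is handed in; nothing more can be done
None
```

The shaft is threaded through both guides, engaged in the coupling slot, seated and released. Both tubes are still standing in the rack. I handed the job in at about 20 s, and no result came back.

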